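# Close up a row of filter cartons with the notched stock-tray divider

## Task

Close up the row of filter cartons in the stock tray: push the sliding divider plate along its rail towards the cartons and leave it clicked into the last notch before it would press on them. Only push it with the fingertips or the outside of the fingers (do not grip it), do not shove or lift the cartons, leave everything else where it stands, and draw the hand clear.

Things in the scene. Friction and masses are not known exactly. Their poses are not given: they have to be found in the camera images.
- tray: Low grey sheet-steel stock tray fixed to the bench; place and angle vary. Origin on the bench top, mid-depth. x axis: from the rail (front) to the rear lip; y axis: along the rail, from divider to cartons; z up. It spans x -84 to +75 mm, y -310 to +270 mm. Floor 3 mm thick, rear lip 28 mm high.
- first_notch (a point): First notch of the aluminium rail, at its top, 18 mm above the bench (tray x -77, y -180 mm). The rail is 14 mm wide and runs along the tray's front. Ten notches, slots 14 mm long and 6 mm deep across its top, follow each other every 30 mm along the tray's +y, the last at tray y +90 mm. Axes as the tray's.
- divider (a joint): Position of the sliding divider in m, growing along the tray's +y (towards the cartons): tray y of its plate's mid-plane plus 0.180. Notches at 0, 0.03, 0.06 ... 0.27; travel -0.01 to 0.28; starts anywhere in 0 to 0.065. It slides with about 1 N, springs ahead some 4 mm into a notch, and needs about 6 N to leave it. Let go within 4 mm of a notch it pulls itself in; elsewhere it stays.
- plunger (a joint): Drop of the spring plunger in the divider's saddle, in m: about 0.0004 when its roller rides on top of the rail, about 0.0038 when it has dropped into a notch (the small black cap on top of the saddle sinks with it).
- divider_left (a point): Middle of the divider plate's face towards the cartons, 45 mm above the bench; axes as the tray's. The divider (about 0.35 kg) has a black saddle over the rail in front (28 mm along x, 36 mm along y, top 43 mm above the bench, plunger cap up to 55 mm) and a small shoe on the rear lip (30 mm along y, top 37 mm above the bench).
- divider_right (a point): Middle of the divider plate's other face, away from the cartons (the face to push on), 45 mm above the bench; axes as the tray's. The plate is upright steel, 4 mm thick, across the tray: x from -61 to +65 mm of the tray, 5 to 85 mm above the bench. Beside this face the tray is empty for at least 45 mm.
- end_stop: Fixed end plate of the row: the same plate and saddle as the divider, but clamped to the rail with a round thumb screw (61 mm high). Origin on the bench top, in the plate's middle plane. The far carton stands 2 mm from it.
- carton_1: Upright cardboard filter carton, 98 mm along its x, 54 mm along its y, 90 mm high, about 0.32 kg, loose, standing on the tray floor (top 93 mm above the bench), the one next to the end stop. Origin in the middle of its underside. The three cartons stand side by side with 3 mm gaps.
- carton_2: The middle carton of the row, the same as carton_1.
- carton_3: The carton of the row that stands nearest to the sliding divider, the same as carton_1.
- carton_face (a point): Middle of the face of carton_3 that looks at the divider, 48 mm above the bench; y points into the carton.
- tray_filter: Loose white spin-on filter canister standing in the tray at its empty end (about tray x +20, y -268 mm), 66 mm across and 82 mm high; origin in the middle of its underside. To be left alone.
- bench_filter_1: The same kind of white canister, standing on the bench behind the tray. To be left alone.
- bench_filter_2: A dark canister of the same size, standing on the bench behind the tray. To be left alone.
- loose_carton: Cardboard carton 75 x 75 mm, 95 mm high, standing on the bench behind the tray; origin in the middle of its underside. To be left alone.
- tape_gun: Packing-tape dispenser lying on its side on the bench to the left, about 200 x 200 mm over all and 57 mm high; origin under the middle of its tape roll. To be left alone.
- scanner: Pistol-shaped barcode scanner lying on its side on the bench to the right, about 95 x 150 mm and 62 mm high; origin under its head. To be left alone.
- box_knife: Closed box knife, about 180 x 24 mm, 18 mm high, lying on the bench to the left; origin under its middle. To be left alone.
Things that resemble listed ones, but are neither listed nor needed, are in the scene too. What is shaped like the carton_1 but purple or yellow is not meant.

How it is judged:
By the outcome, as a careful person would: the job done as asked, in the order asked, and still so for the second after the job is handed in, with the robot touching nothing.
It also fails if it takes over 48 s, if anything falls off the work surface, if the arm or the gripper's body presses on something with over 40 N, if the wrist force passes 120 N, or if a joint passes its speed limit or range.

## Robot

A 7-joint arm with a two-finger parallel gripper is mounted at the origin on the work surface. World frame = base frame: x ahead of the robot, y to its left, z up, the work surface at z = 0. Lengths are in m, angles in rad, forces in N, time in s.
With the tool pointing down it reaches from about 0.35 to 0.9 m from the base axis. Payload 8.1 kg.
Tool frame: the origin (TCP) lies between the finger pads; the fingertips stand ahead of it and the grasp point (between the pads) is the TCP (arm.nose_length is the z of the fingertips in the tool frame, in m); z points along the fingers, y is the line along which they close (so a half turn about z gives the same grasp; the last joint's range is limited). The gripper opens to 92 mm and grips with 3 to 60 N. Pads are 19 mm wide; open, the fingers measure 130 mm over their backs; the gripper's body (75 mm by 190 mm) begins 47 mm behind the grasp point.
Start: joints at [1.128, 0.434, 0.025, 1.573, -0.012, 1.134, -0.075], TCP at [0.208, -0.589, 0.246] pointing down, gripper open.
Joint ranges: [-2.62, 2.62], [-0.44, 2.09], [-1.27, 1.32], [0.08, 2.57], [-1.32, 4.46], [0.12, 2], [-2.74, 2.74]. Speed limits (rad/s): [2.22, 2.22, 3.01, 3.01, 3.14, 3.14, 3.14].

## Interface

Orientations are given as a rotation vector (axis times angle).
In Python, from cell import sensors, optics, arm gives the robot as it stands.
- The arm moves only by the tool arm_command, never from a script. Its argument "deltas" is one flat list of numbers, 7 for each row, row after row: the turn, a rotation vector about the world's x, y, z as a fraction of full scale, then the shift along the world's x, y, z as a fraction of full scale, then the finger opening in mm, from 0 to 91.8. In form: [wx, wy, wz, dx, dy, dz, fingers, wx, wy, wz, dx, dy, dz, fingers, ...]. A call has 1 to 20 rows; each row is the pose to reach, as a shift and turn from the pose commanded when the call began; what a row does not reach only later rows make up. Full scale, the value 1, is 1 m for a shift and 90 degrees for a turn. A row lasts 1/10 s, in which the tool goes at most 50 mm and 8.59 degrees, less where a joint would pass 70% of its speed; a pose out of reach is approached as far as the arm can. A call with a number of a shift or a turn outside -1 to 1 is refused whole. A call with a gripper value outside its range is refused whole. The fingers move at their own pace and stop on an object; "force" is the grip in N (left out, the last holds). Time passes only in rows, so rows that repeat a pose let the fingers close. It gives the time, the measured TCP pose, the force, the opening and the grip force at its end, in the units of the state.
- sensors.observe(): the state, without advancing time (a new reading comes with each control period).
- optics.get_image(name): name is "side" or "top" or "wrist"; returns the picture (384x512x3 uint8, blue, green, red); there is no depth.
- optics.calibration(name): a dict with "camera_matrix" (3x3 intrinsics, pixels), "rvec" (rotation vector, rad) and "tvec" (3), from world to camera coordinates, as OpenCV has them. Camera axes: x right, y down, z forward; pixel columns grow to the right and rows downward; lengths in m; the calibration is good to about 2 mm. A picture is of the moment at which its call begins: read the wrist's pose just before it. calibration takes no time and is no camera call; for the wrist camera it gives the pose at the moment of the call.
- arm.sign_off(): hands the job in; it is judged then, once.
The state is a dict: "clock": time; "joints": joint angles; "dq": joint speeds; "joint_efforts": joint torques, N m; "position": TCP position; "ee_rot": TCP orientation; "force": force on the tool from outside, world axes, zero at the start; "ft_torque": the same for the moment, N m; "width": opening from 0.0 (shut) to 1.0 (fully open); "gripper_force": force on a finger pad.
Only numpy, scipy, OpenCV 4.12 (cv2) and the standard library are available. Lean on these libraries where they do the work, as an engineer would, in place of code of your own. Each camera call takes 0.05 s, during which the arm holds its last target. There are 200 camera calls.

## Working session

There is one attempt and no reset: what is moved stays moved. The work goes in short steps, Python scripts to look and compute and a tool call to move; the robot and the scene stay as the last step left them, time stands still between calls to the robot, and variables do not carry over. Pictures are saved under pics/ and viewed, at most 10 in all, crops included, and the job is handed in when it is done.

Besides the shell and the picture viewer there is one more tool, called in YAML: its name, and indented under it one key for each argument. arm_command: Moves the arm, as the interface text tells. Its arguments: {"type":"object","properties":{"deltas":{"type":"array","items":{"type":"number"}},"force":{"type":"number"}},"required":["deltas"]}

```bash
mkdir -p pics; ls
python3 - <<'E'
from cell import sensors, optics, arm
import cv2,numpy as np
s=sensors.observe()
for k in ("clock","position","ee_rot","force","width"): print(k,s[k])
print(arm.nose_length)
for n in ("top","side"):
    cv2.imwrite(f"pics/{n}0.png",cv2.resize(optics.get_image(n),(800,600),interpolation=cv2.INTER_CUBIC))
    c=optics.calibration(n);R=cv2.Rodrigues(np.array(c["rvec"]))[0];print(n,c["camera_matrix"],(-R.T@np.array(c["tvec"]).ravel()),R)
E
```

```text
pics
clock 0.0
position [ 0.20811298 -0.58884797  0.24495588]
ee_rot [-3.09492929e+00 -5.30889089e-01  6.43423830e-04]
force [-0.34239537  0.09789512 -0.16812959]
width 1.0034254426388498
0.019
top [[489.14800756   0.         259.88197596]
 [  0.         489.14800756 179.72302352]
 [  0.           0.           1.        ]] [ 0.25735419 -0.02704149  1.49987643] [[-0.02527045 -0.9996068  -0.01215138]
 [-0.9891898   0.02675976 -0.14417858]
 [ 0.14444706  0.00837656 -0.98947707]]
side [[357.03653651   0.         253.5039534 ]
 [  0.         357.03653651 191.73007836]
 [  0.           0.           1.        ]] [-0.0585753   0.69139407  0.57881032] [[-0.8188868  -0.57340383 -0.02514863]
 [-0.2715125   0.42561039 -0.86321305]
 [ 0.50567319 -0.7000456  -0.50421304]]
```

View pics/top0.png

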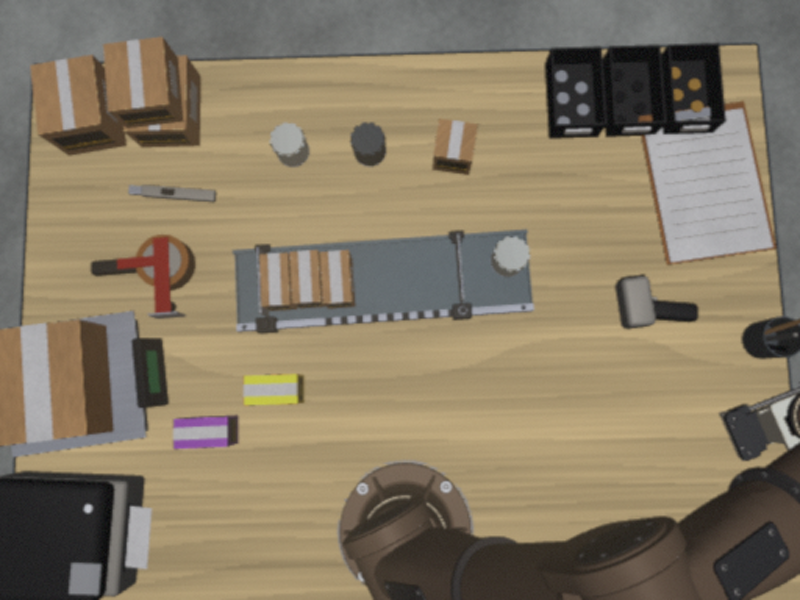

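View pics/side0.png

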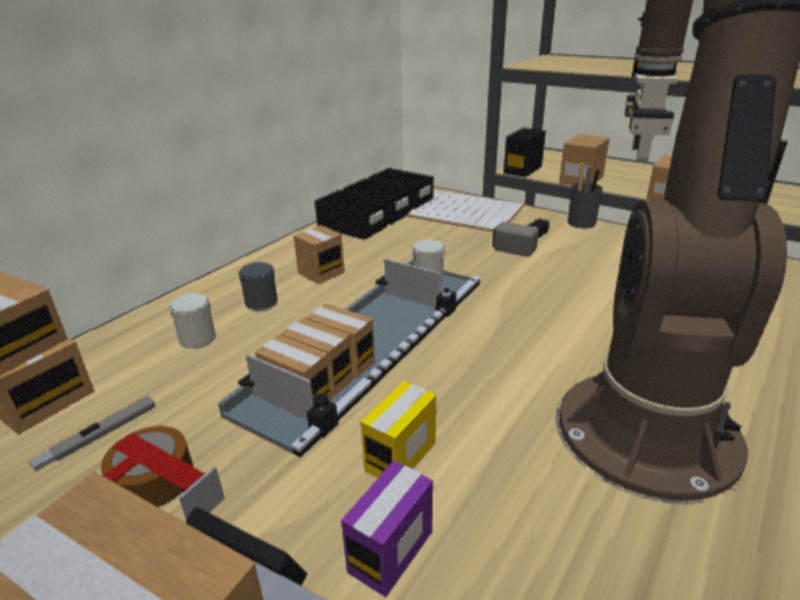

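The top view shows the tray with its divider at about (460,275), the cartons at (262–352,278), the white canister at (511,253) and the rail notches along (330–455,317). Next is an enlarged crop for exact pixels.

```bash
cat > h.py <<'E'
import cv2,numpy as np
from cell import sensors, optics, arm
def ray(n,px,z,c=None):
    c=c or optics.calibration(n);R=cv2.Rodrigues(np.array(c["rvec"]))[0];t=np.array(c["tvec"]).ravel()
    o=-R.T@t;p=np.atleast_2d(np.array(px,float));d=np.c_[p,np.ones(len(p))]@np.linalg.inv(c["camera_matrix"]).T@R
    return o+d*((z-o[2])/d[:,2])[:,None]
def proj(n,P,c=None):
    c=c or optics.calibration(n)
    return cv2.projectPoints(np.array(P,float).reshape(-1,1,3),np.array(c["rvec"]),np.array(c["tvec"]),np.array(c["camera_matrix"]),None)[0].reshape(-1,2)
E
python3 - <<'E'
from h import *
im=optics.get_image("top");cv2.imwrite("pics/top_raw.png",im)
# crop cols 145-345, rows 140-220, x4
cv2.imwrite("pics/crop1.png",cv2.resize(im[140:220,145:345],(800,320),interpolation=cv2.INTER_CUBIC))
f=1.5625
q=np.array([(235,250),(527,231),(533,311),(238,331)])/f
print(ray("top",q,0.003).round(4))
E
```

```text
[[ 0.5473  0.3255  0.003 ]
 [ 0.5697 -0.258   0.003 ]
 [ 0.4092 -0.2621  0.003 ]
 [ 0.3851  0.3184  0.003 ]]
```

View pics/crop1.png

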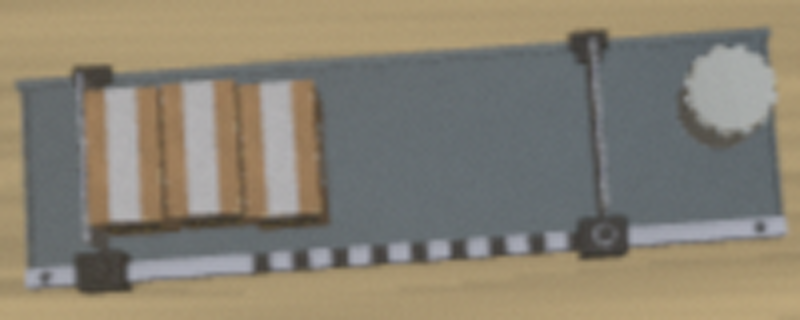

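The crop (4x, offset 145,140) shows notches 9 to 2 at u=261…537 along v≈262→242. The saddle is at (602,237), plate top from (594,40) to (606,215), and the carton_3 right top edge runs from (315,82) to (322,215).

```bash
cat >> h.py <<'E'
def raw(p): return np.array([145,140])+(np.atleast_2d(np.array(p,float))+0.0)/4
E
python3 - <<'E'
from h import *
im=cv2.imread("pics/top_raw.png")
n=ray("top",raw([(261,263),(301,260),(340,258),(381,255),(420,252),(459,249),(498,246),(537,243)]),0.018)
k=np.arange(9,1,-1)
A=np.c_[k,np.ones(8)];co=np.linalg.lstsq(A,n,rcond=None)[0];print("pitch",np.linalg.norm(co[0]))
yd=co[0][:2]/np.linalg.norm(co[0][:2])
# direction from rail ends
e=ray("top",raw([(28,276),(785,226)]),0.018);v=e[0]-e[1];print("rail len",np.linalg.norm(v[:2]),"dir",v[:2]/np.linalg.norm(v[:2]),yd)
yd=v[:2]/np.linalg.norm(v[:2]);xd=np.array([yd[1],-yd[0]])
nm=n[:,:2].mean(0)
o=nm-yd*(-.18+.03*k.mean())+xd*.077
print("origin",o,"yd",yd,"xd",xd,"ang",np.degrees(np.arctan2(xd[1],xd[0])))
T=lambda p:np.c_[(p[:,:2]-o)@xd,(p[:,:2]-o)@yd].round(4)
print("rail ends",T(e))
print("plate top",T(ray("top",raw([(594,40),(606,215)]),.085)))
print("saddle",T(ray("top",raw([(602,236)]),.043)))
print("carton3 top edge",T(ray("top",raw([(315,82),(322,215)]),.093)))
print("carton1 top edge",T(ray("top",raw([(86,88),(91,224)]),.093)))
print("endstop top",T(ray("top",raw([(80,78),(86,238)]),.085)))
print("filter",T(ray("top",raw([(730,88)]),.082)))
np.savez("tray.npz",o=o,xd=xd,yd=yd)
E
```

```text
pitch 0.0300703848196059
rail len 0.5769762567634876 dir [-0.03971578  0.99921102] [-0.04609746  0.99893695]
origin [0.47877662 0.05092301] yd [-0.03971578  0.99921102] xd [0.99921102 0.03971578] ang 2.2761450567610737
rail ends [[-0.0756  0.2683]
 [-0.0756 -0.3087]]
plate top [[ 0.0642 -0.1699]
 [-0.0657 -0.1689]]
saddle [[-0.0766 -0.1677]]
carton3 top edge [[ 0.0451  0.0364]
 [-0.053   0.0367]]
carton1 top edge [[ 0.0519  0.2042]
 [-0.0484  0.2043]]
endstop top [[ 0.0613  0.2099]
 [-0.0574  0.2099]]
filter [[ 0.0222 -0.2671]]
```

arm_command:
  deltas: [0,0,-0.01,0.012,0.022,0,0,0,0,-0.03,0.035,0.06,0,0,0,0,-0.05,0.06,0.105,0,0,0,0,-0.07,0.085,0.15,0,0,0,0,-0.09,0.11,0.195,0,0,0,0,-0.11,0.135,0.24,0,0,0,0,-0.13,0.16,0.285,0,0,0,0,-0.15,0.185,0.33,0,0,0,0,-0.17,0.21,0.37,0,0,0,0,-0.185,0.23,0.405,0,0,0,0,-0.191,0.243,0.428,0,0,0,0,-0.191,0.249,0.439,0,0,0,0,-0.191,0.249,0.439,0,0,0,0,-0.191,0.249,0.439,0,0]
  force: 20

```text
clock: 1.55
position: [0.4565, -0.1518, 0.2455]
ee_rot: [3.14, 0.061, -0.001]
force: [-0.4, -0.3, -0.4]
width: 0.007
gripper_force: 0.0
```

```bash
cat >> h.py <<'E'
d=np.load("tray.npz") if __import__("os").path.exists("tray.npz") else None
def T(p):
    p=np.atleast_2d(p)[:,:2]-d["o"];return np.c_[p@d["xd"],p@d["yd"]].round(4)
def W(x,y): return d["o"]+x*d["xd"]+y*d["yd"]
def st():
    s=sensors.observe();R=cv2.Rodrigues(np.array(s["ee_rot"]))[0]
    print(s["clock"],"pos",s["position"].round(4),"tray",T(s["position"]),"tooly.xd",(R[:2,1]@d["xd"]).round(3),"z",R[:,2].round(3),"F",np.round(s["force"],2),"w",s["width"])
E
python3 - <<'E'
from h import *
st()
w=optics.get_image("wrist");c=optics.calibration("wrist")
print("target",W(-.03,-.2)-sensors.observe()["position"][:2])
cv2.imwrite("pics/w1.png",w)
print(proj("wrist",[[*W(x,y),z] for x,y,z in [(.065,-.171,.085),(-.061,-.171,.085),(-.077,-.3,.018)]],c))
E
```

```text
1.55 pos [ 0.4565 -0.1518  0.2455] tray [[-0.0303 -0.2016]] tooly.xd -0.001 z [-0.001 -0.001 -1.   ] F [-0.45 -0.29 -0.44] w 0.006541654368129113
target [0.00036482 0.00202841]
[[214.85362773  79.94333828]
 [219.20742231 208.53905488]
 [326.67352939 201.47591351]]
```

View pics/w1.png

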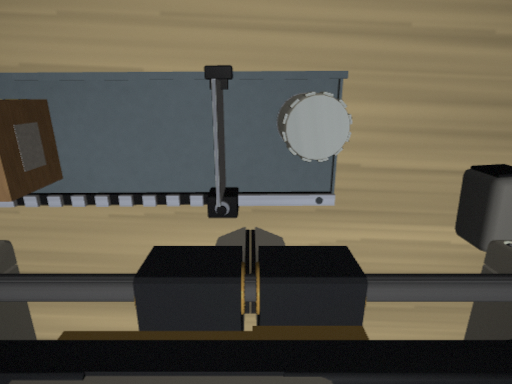

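The wrist view shows the plate's top edge at u≈217, as predicted. The free space right of it is clear of the canister (318,127). I'll descend beside the plate now.

arm_command:
  deltas: [0,0,0,0,0,-0.015,0,0,0,0,0,0,-0.04,0,0,0,0,0,0,-0.07,0,0,0,0,0,0,-0.1,0,0,0,0,0,0,-0.13,0,0,0,0,0,0,-0.155,0,0,0,0,0,0,-0.172,0,0,0,0,0,0,-0.18,0,0,0,0,0,0,-0.182,0,0,0,0,0,0,-0.182,0]

```text
clock: 2.6
position: [0.4573, -0.151, 0.0641]
ee_rot: [3.141, 0.061, 0.0]
force: [0.2, 0.1, -0.6]
width: 0.005
gripper_force: 0.0
```

Run:
```python
from h import *
st()
w=optics.get_image("wrist");cv2.imwrite("pics/w2.png",w)
```

```text
2.6 pos [ 0.4573 -0.151   0.0641] tray [[-0.0294 -0.201 ]] tooly.xd -0.001 z [ 0. -0. -1.] F [ 0.23  0.09 -0.56] w 0.005178456498702829
```

View pics/w2.png

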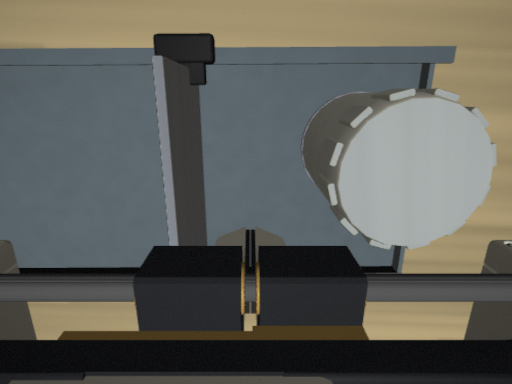

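The fingers hang free right of the plate (plate face u≈205, finger tip ≈218–285) and are clear of the canister. Next I push slowly to find contact.

arm_command:
  deltas: [0,0,0,0,0.003,0,0,0,0,0,0,0.007,0,0,0,0,0,0,0.011,0,0,0,0,0,-0.001,0.015,0,0,0,0,0,-0.001,0.019,0,0,0,0,0,-0.001,0.023,0,0,0,0,0,-0.001,0.027,0,0,0,0,0,-0.001,0.03,0,0,0,0,0,-0.001,0.03,0,0]

```text
clock: 3.55
position: [0.4561, -0.1196, 0.0636]
ee_rot: [-3.141, -0.064, 0.001]
force: [-0.1, 0.2, -0.3]
width: 0.006
gripper_force: 0.0
```

```bash
cat >> h.py <<'E'
def crop(name):
    im=optics.get_image("top");cv2.imwrite("pics/%s.png"%name,cv2.resize(im[140:220,145:345],(800,320),interpolation=cv2.INTER_CUBIC))
E
python3 - <<'E'
from h import *
st();crop("c2")
E
```

```text
3.55 pos [ 0.4561 -0.1196  0.0636] tray [[-0.0294 -0.1695]] tooly.xd 0.001 z [-0.  0. -1.] F [-0.11  0.17 -0.3 ] w 0.005522538569224583
```

View pics/c2.png

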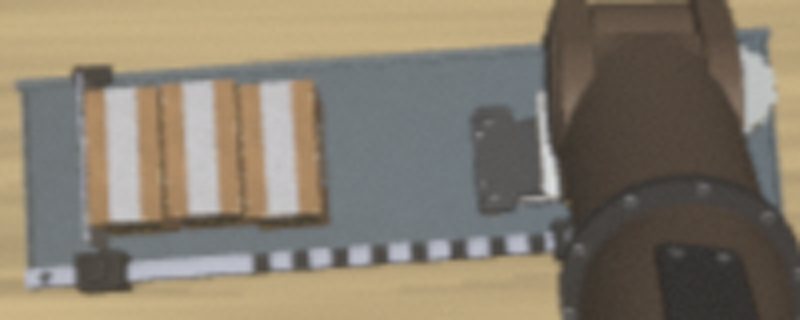

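The top view, partly hidden by the arm, shows the saddle's left edge moved from u=578 to ≈556. That is about 17 mm, which puts it in notch 1. I'll push on in slow steps to roughly mid-way between notches 3 and 4, to calibrate the contact offset.

arm_command:
  deltas: [0,0,0,0,0.004,0,0,0,0,0,0,0.008,0,0,0,0,0,0,0.012,0,0,0,0,0,-0.001,0.016,0,0,0,0,0,-0.001,0.02,0,0,0,0,0,-0.001,0.024,0,0,0,0,0,-0.001,0.028,0,0,0,0,0,-0.001,0.032,0,0,0,0,0,-0.001,0.036,0,0,0,0,0,-0.002,0.04,0,0,0,0,0,-0.002,0.044,0,0,0,0,0,-0.002,0.048,0,0,0,0,0,-0.002,0.052,0,0,0,0,0,-0.002,0.056,0,0,0,0,0,-0.002,0.06,0,0,0,0,0,-0.003,0.064,0,0,0,0,0,-0.003,0.068,0,0,0,0,0,-0.003,0.072,0,0,0,0,0,-0.003,0.075,0,0,0,0,0,-0.003,0.075,0,0]

```text
clock: 5.6
position: [0.4531, -0.0445, 0.0637]
ee_rot: [-3.141, -0.064, 0.001]
force: [0.2, -0.2, 0.4]
width: 0.006
gripper_force: 0.0
```

Run:
```python
from h import *
st()
w=optics.get_image("wrist");s=optics.get_image("side")
cw,cs=optics.calibration("wrist"),optics.calibration("side")
a=cv2.resize(s[140:290,200:320],(480,600),interpolation=cv2.INTER_CUBIC)
b=cv2.resize(w[0:384,100:305],(320,600),interpolation=cv2.INTER_CUBIC)
cv2.imwrite("pics/m3.png",np.hstack([a,b]))
for y in(-.09,-.075,-.06):
  P=[[*W(.065,y-.002),.085],[*W(0,y-.002),.085],[*W(0,y+.002),.085]]
  print(y,"wrist mosaic",((proj("wrist",P,cw)-[100,0])*1.561+[480,0]).round(1).tolist(),"cap side",((proj("side",[[*W(-.077,y),.055],[*W(-.091,y+.018),.043],[*W(-.091,y+.018),.018]],cs)-[200,140])*4).round(1).tolist())
```

```text
5.6 pos [ 0.4531 -0.0445  0.0637] tray [[-0.0295 -0.0943]] tooly.xd 0.001 z [-0.  0. -1.] F [ 0.23 -0.18  0.36] w 0.006319385303840038
-0.09 wrist mosaic [[697.0, 91.8], [699.3, 355.8], [684.3, 355.7]] cap side [[289.9, 226.7], [294.3, 258.1], [294.2, 287.9]]
-0.075 wrist mosaic [[630.7, 91.7], [643.1, 355.7], [628.1, 355.6]] cap side [[279.2, 236.2], [283.5, 268.1], [283.5, 298.1]]
-0.06 wrist mosaic [[564.3, 91.7], [586.9, 355.6], [571.9, 355.5]] cap side [[268.2, 246.0], [272.4, 278.3], [272.5, 308.6]]
```

View pics/m3.png

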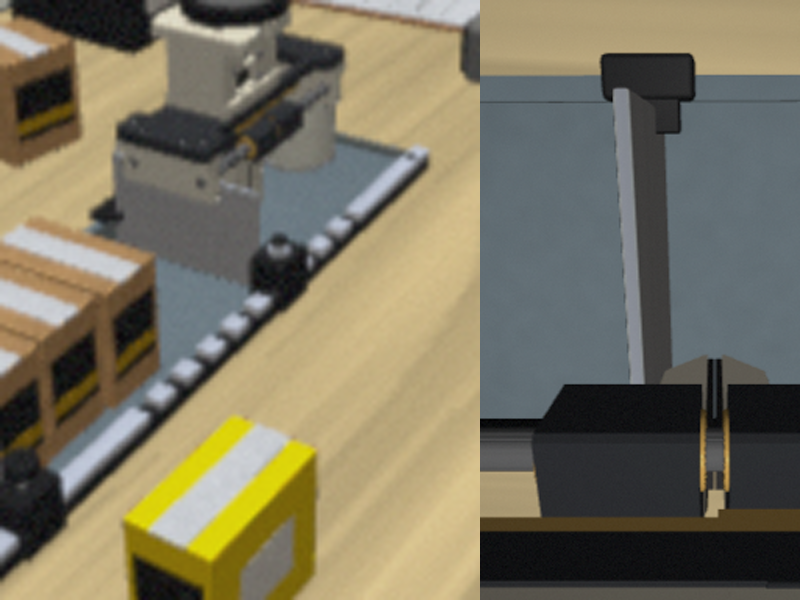

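The side view shows the divider's cap at (279,238). In the wrist view the plate's top edge at v=355 spans u≈628–642. Both give plate y=-0.075, so plate = TCP + 19.3 mm. I'll push to plate y≈0.020, then look.

arm_command:
  deltas: [0,0,0,0,0.004,0,0,0,0,0,0,0.009,0,0,0,0,0,-0.001,0.014,0,0,0,0,0,-0.001,0.019,0,0,0,0,0,-0.001,0.024,0,0,0,0,0,-0.001,0.029,0,0,0,0,0,-0.001,0.034,0,0,0,0,0,-0.002,0.039,0,0,0,0,0,-0.002,0.044,0,0,0,0,0,-0.002,0.049,0,0,0,0,0,-0.002,0.054,0,0,0,0,0,-0.002,0.059,0,0,0,0,0,-0.003,0.064,0,0,0,0,0,-0.003,0.069,0,0,0,0,0,-0.003,0.074,0,0,0,0,0,-0.003,0.079,0,0,0,0,0,-0.003,0.084,0,0,0,0,0,-0.004,0.089,0,0,0,0,0,-0.004,0.094,0,0,0,0,0,-0.004,0.095,0,0]

```text
clock: 7.7
position: [0.4492, 0.0507, 0.0637]
ee_rot: [-3.141, -0.064, -0.0]
force: [-0.1, -0.3, 0.3]
width: 0.006
gripper_force: 0.6
```

```bash
cat >> h.py <<'E'
def mosaic(name,ys):
    st()
    w=optics.get_image("wrist");s=optics.get_image("side")
    cw,cs=optics.calibration("wrist"),optics.calibration("side")
    a=cv2.resize(s[170:290,185:285],(500,600),interpolation=cv2.INTER_CUBIC)
    b=cv2.resize(w[0:300,100:250],(300,600),interpolation=cv2.INTER_CUBIC)
    cv2.imwrite("pics/%s.png"%name,np.hstack([a,b]))
    for y in ys:
        P=[[*W(0,y-.002),.085],[*W(0,y+.002),.085],[*W(.045,.0365),.093],[*W(-.02,.0365),.093]]
        print(y,"wrist",((proj("wrist",P,cw)-[100,0])*2+[500,0]).round(1).tolist(),"cap side",((proj("side",[[*W(-.077,y),.055],[*W(-.091,y+.018),.018]],cs)-[185,170])*5).round(1).tolist())
E
python3 -c "
from h import *
mosaic('m4',(.015,.02,.025,.03))"
```

```text
7.7 pos [0.4492 0.0507 0.0637] tray [[-0.0295  0.0009]] tooly.xd 0.001 z [ 0.  0. -1.] F [-0.13 -0.33  0.27] w 0.0064646746210602095
0.015 wrist [[734.4, 456.1], [715.2, 456.1], [586.8, 237.8], [619.2, 561.1]] cap side [[336.9, 222.6], [342.6, 305.5]]
0.02 wrist [[710.4, 456.1], [691.2, 456.1], [586.8, 237.8], [619.2, 561.1]] cap side [[331.7, 227.2], [337.4, 310.4]]
0.025 wrist [[686.4, 456.0], [667.3, 456.0], [586.8, 237.8], [619.2, 561.1]] cap side [[326.5, 231.9], [332.2, 315.4]]
0.03 wrist [[662.5, 456.0], [643.3, 456.0], [586.8, 237.8], [619.2, 561.1]] cap side [[321.2, 236.6], [326.9, 320.4]]
```

View pics/m4.png

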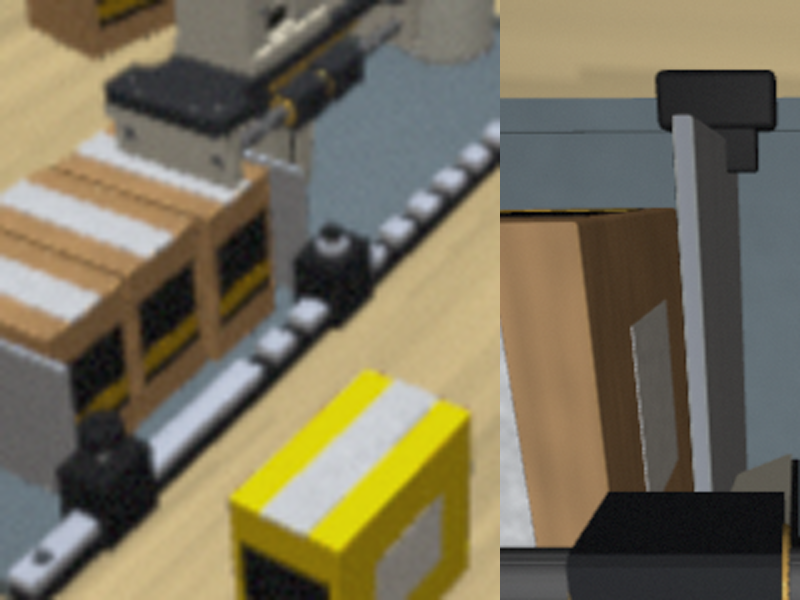

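Plate at y=0.020 (wrist v=456, u≈692–711). The carton top edge at u≈580 means its face is at about 0.037–0.038. Two free notches (8 and 9) are visible ahead of the saddle, so notch 7 at y=0.030 is the target. I'll push 7 mm more, gently.

arm_command:
  deltas: [0,0,0,0,0.001,0,0,0,0,0,0,0.002,0,0,0,0,0,0,0.003,0,0,0,0,0,0,0.004,0,0,0,0,0,0,0.005,0,0,0,0,0,0,0.006,0,0,0,0,0,0,0.007,0,0,0,0,0,0,0.007,0,0,0,0,0,0,0.007,0,0,0,0,0,0,0.007,0,0]

```text
clock: 8.8
position: [0.4493, 0.0567, 0.0638]
ee_rot: [3.141, 0.062, 0.0]
force: [-0.2, -0.4, -0.4]
width: 0.002
gripper_force: 0.0
```

```bash
python3 -c "
from h import *
mosaic('m5',(.025,.0275,.03))"
```

```text
8.8 pos [0.4493 0.0567 0.0638] tray [[-0.0292  0.007 ]] tooly.xd -0.0 z [ 0. -0. -1.] F [-0.23 -0.35 -0.38] w 0.0022751039521525197
0.025 wrist [[717.3, 457.4], [698.1, 457.3], [623.6, 239.5], [650.6, 562.5]] cap side [[326.5, 231.9], [332.2, 315.4]]
0.0275 wrist [[705.3, 457.3], [686.1, 457.3], [623.6, 239.5], [650.6, 562.5]] cap side [[323.8, 234.2], [329.5, 317.9]]
0.03 wrist [[693.3, 457.3], [674.1, 457.3], [623.6, 239.5], [650.6, 562.5]] cap side [[321.2, 236.6], [326.9, 320.4]]
```

View pics/m5.png

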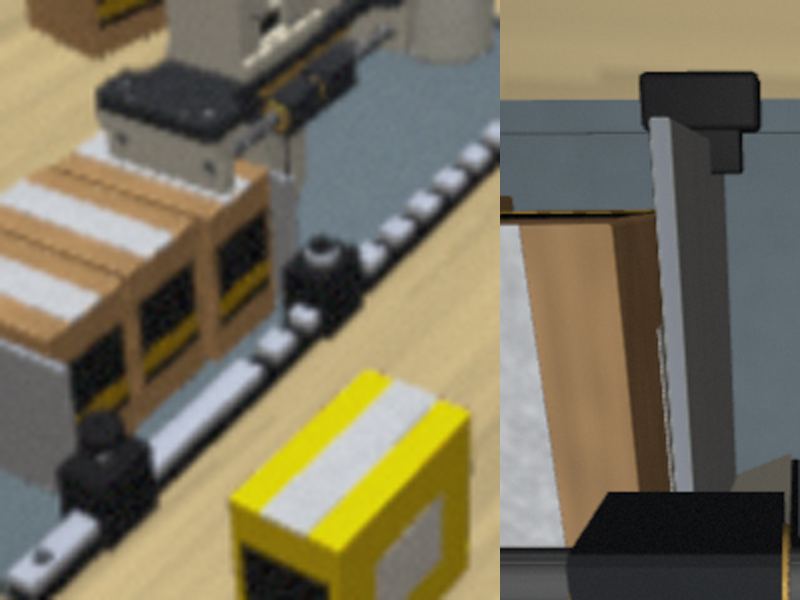

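At v≈457 the plate spans u≈672–692, so y≈0.030. It has sprung ahead into notch 7, still with a gap to the carton. Now I back off, lift, and move clear.

arm_command:
  deltas: [0,0,0,0,-0.004,0,0,0,0,0,0,-0.012,0,0,0,0,0,0.001,-0.02,0,0,0,0,0,0.001,-0.025,0,0,0,0,0,0.001,-0.025,0.01,0,0,0,0,0.001,-0.025,0.035,0,0,0,0,0.001,-0.025,0.07,0,0,0,0,0.001,-0.025,0.11,0,0,0,0,0.001,-0.025,0.15,0,0,0,0,0,-0.05,0.18,0,0,0,0,-0.01,-0.09,0.19,0,0,0,0,-0.02,-0.13,0.19,0,0,0,0,-0.03,-0.17,0.19,0,0,0,0,-0.04,-0.21,0.19,0,0,0,0,-0.05,-0.25,0.19,0,0,0,0,-0.06,-0.28,0.19,0,0,0,0,-0.06,-0.29,0.19,0,0,0,0,-0.06,-0.29,0.19,0]

```text
clock: 10.7
position: [0.3891, -0.2343, 0.2543]
ee_rot: [3.141, 0.058, 0.001]
force: [0.1, 0.8, -0.3]
width: 0.006
gripper_force: 0.0
```

```bash
python3 -c "
from h import *
st();crop('c6')
for y in (.027,.03,.033): print(y,((proj('top',[[*W(.06,y),.085],[*W(-.06,y),.085],[*W(-.077,y),.043]])-[145,140])*4).round(1).tolist())"
```

```text
10.7 pos [ 0.3891 -0.2343  0.2543] tray [[-0.1009 -0.2814]] tooly.xd -0.003 z [ 0.001 -0.    -1.   ] F [ 0.09  0.81 -0.26] w 0.0063391428685055495
0.027 [[327.6, 63.3], [336.7, 224.9], [342.2, 253.7]]
0.03 [[323.6, 63.6], [332.6, 225.2], [338.2, 254.0]]
0.033 [[319.5, 63.9], [328.5, 225.5], [334.2, 254.3]]
```

View pics/c6.png

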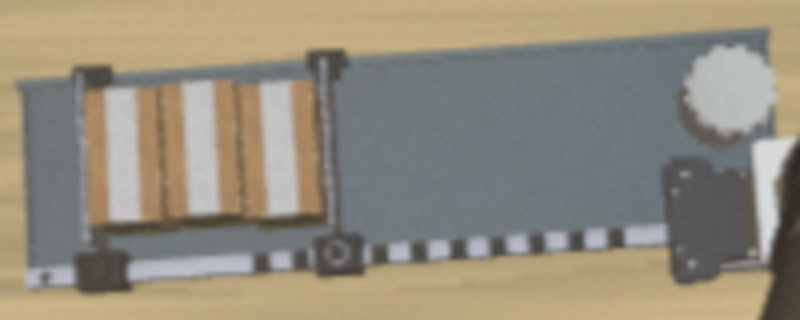

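The saddle is at (338,254) and the plate runs (323,62)→(333,222), exactly on the y=0.030 notch. The cartons and canister haven't moved, and the hand is clear.

```bash
python3 -c "
from cell import arm
print(arm.sign_off())"
```

```text
the job is handed in; nothing more can be done
None
```

The divider is clicked into the notch at 0.21 m, the last one before the cartons, with about 5 mm to spare; the cartons and the tray canister look unmoved, the hand is clear, and the job is handed in after about 11 s.

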